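Put the burnisher away under the sprung lid

ROBOT

A 6-joint arm with a two-finger parallel gripper is mounted at the origin on the work surface. World frame = base frame: x ahead of the robot, y to its left, z up, the work surface at z = 0. Lengths are in mm, angles in degrees, forces in N, time in s.
With the tool pointing down it reaches from about 350 to 850 mm from the base axis. Payload 8.1 kg.
Tool frame: the origin (TCP) lies at the very end of the fingers, on their centre line; the grasp point (between the pads) lies 19 mm behind it (r.grip_depth is the distance from the TCP to the grasp point, in mm); z points along the fingers, y is the direction in which the jaws open and shut (so a half turn about z gives the same grasp; the last joint's range is limited). The gripper opens to 85 mm and grips with 20 to 120 N. Pads are 22 mm wide; open, the fingers measure 114 mm over their backs; the gripper's body (76 mm by 85 mm) begins 54 mm behind the grasp point. The pads swing forward as they close: fully open they stand 13 mm farther back than shut.
Start: joints at [62.028, 7.471, 85.268, -0, 87.261, -4.893], TCP at [235.177, 551.994, 231.292] pointing down, gripper open.
Joint ranges: [-169.43, 169.43], [-51.17, 129.36], [1.28, 143.12], [-76.62, 256.62], [0, 156.53], [-152.29, 152.29]. Speed limits (degrees/s): [136.94, 136.94, 159.86, 180, 180, 180].

INTERFACE

Orientations are given as [roll, pitch, yaw] about the fixed x, y, z axes, in that order (R = Rz(yaw) Ry(pitch) Rx(roll)).
In Python, from bench import status, viewer, hand_in, r gives the robot as it stands.
- The arm moves only by the shell command python3 -m crank 'ROWS' [OPENING] [FORCE]. ROWS is a JSON object of lists of equal length, an entry for each row: "slide": the shift along the tool's x, y, z in m, a list of three; "twist": the turn about the tool's z in rad. A call has 1 to 8 rows; each row shifts and turns the commanded pose from where the row before left it, along the tool's axes as they then stand; what a row does not reach is not made up. A row lasts 1/10 s, in which the tool goes at most 50 mm and 8.59 degrees, less where a joint would pass 70% of its speed; a pose out of reach is approached as far as the arm can. A call with a gripper value outside its range is refused whole. OPENING is the closure, from 0 (fully open) to 1 (shut), set as the call begins (- or left out, the last holds). The fingers move at their own pace and stop on an object; FORCE is the grip in N (left out, the last holds). Time passes only in rows, so rows that do not move let the fingers close. It gives the time, the measured TCP pose, the force and the opening at its end, in the units of the state.
- status.sense(): the state, without advancing time (a new reading comes with each control period).
- viewer.snapshot(name): name is "scene" or "top" or "wrist"; returns a dict with "img" (400x640x3 uint8, red, green, blue), "fx", "fy", "cx", "cy" (pixels), "R" (3x3) and "t" (3): a world point X has camera coordinates R X + t; the wrist camera has in their place "hand_eye" (4x4, takes a point from camera to tool coordinates, whose origin is the TCP and whose axes are the flange's). Camera axes: x right, y down, z forward; pixel columns grow to the right and rows downward; lengths in mm; the calibration is good to about 2 mm. The wrist camera is an equidistant fisheye: a pixel r from the principal point sees the ray r / f radians off the axis. A picture is of the moment at which its call begins: read the wrist's pose just before it. There is no depth.
- hand_in(): hands the job in, once; it reports no verdict.
The state is a dict: "time": time; "joint_pos": joint angles; "qd": joint speeds; "joint_efforts": joint torques, N m; "tool_pos": TCP position; "tcp_rot": TCP orientation; "ft_force": force on the tool from outside, world axes, zero at the start; "wrist_torque": the same for the moment, N m; "finger_gap": finger opening in mm.
Only numpy, scipy, OpenCV 4.12 (cv2) and the standard library are available. Lean on these libraries where they do the work, as an engineer would, in place of code of your own. Each camera call takes 0.05 s, during which the arm holds its last target.

TASK

Put the bone-handled burnisher away in the green-lined well of the oak cabinet. The walnut lid is sprung and will not stay up, so with the burnisher in your hand nose the lid open by its turned-up brass lip, keep it open while you set the burnisher down flat on the bottom of the well (do not drop it in), then let go and take your hand away so that the lid swings fully shut over it. Leave the red whistle, the rosewood block and the copper offcut where they are.

Things in the scene. Friction and masses are not known exactly. Their poses are not given: they have to be found in the camera images.
- burnisher: Burnishing tool 130 mm long, 120 g, lying on the desk left or right of the cabinet. Origin at its very middle (12 mm above the desk there); x runs along it to the blade's end, z up. Cream bone handle, a bar 22 mm wide (y), 24 high (z), from x = -65 to +15 mm; blunt steel blade 14 wide, 7 high, centred, x = +15 to +65 mm. Grip across the handle near x = -5 mm.
- cabinet: Fixed oak cabinet 175 (x) by 300 (y) by 100 mm high. Origin at its underside's centre, on the desk; x from the drawer fronts (facing the robot) to the hinge side, z up. In its top a centred open well, inside 155 (x) by 140 (y), 36 deep; end walls 10 mm; 80 mm of solid top either side. Drawers are fixed; their knobs stand out 23 mm at 45 mm height.
- well_floor (a point): Centre of the flat floor of the well, 64 mm above the desk; axes as the cabinet's.
- lid (a joint): Walnut lid's angle, rad: 0 shut and level, grows as it rises, stop at 1.75. A light spring and its weight (120 g) drive it shut from every angle with 0.08 to 0.18 N m at the hinge (about 0.9 N up at the lip lifts it). Push it upright (1.4 or more) before reaching down into the well, or its front edge catches under the wrist. Damped, it shuts in about a second once freed.
- lid_hinge (a point): Middle of the lid's hinge line, which runs along the cabinet's y, 89.5 mm towards +x from the cabinet's centre, 104 mm above the desk. The lid is a board 8 mm thick (4 mm above and below this line when shut), 152 mm wide, reaching 177 mm from the hinge. Axes turn with the lid; shut, as the cabinet's.
- lid_lip (a point): Outer edge of the brass lip at the middle of the lid's front: a plate 3 mm thick, 56 wide, rising outward at 30 degrees from the underside of the lid's front edge. Shut, this edge is 32 mm in front of the cabinet's front, 120 mm above the desk (underside there 117 mm), 209 mm from the hinge; free air below it. Moves with the lid; axes as lid_hinge.
- whistle: Red-painted tin whistle, 180 mm long, tube 16 mm thick, square mouthpiece 22 mm wide; lies on the desk on the other side of the cabinet from the burnisher. Origin on the desk under its middle, x along it away from the mouthpiece. Leave alone.
- rosewood_block: Dark red-brown block 75 by 30 by 26 mm high, loose on the cabinet's top to the right (-y) of the well. Origin at the centre of its underside. Leave alone.
- copper_offcut: Copper cylinder, 32 mm in diameter, 60 mm high, standing loose on the cabinet's top to the left (+y) of the well. Origin at the centre of its underside. Leave alone.
Not all that is in view belongs to the job. Of the things that look like the burnisher, the smallest one is meant.

How it is judged (in metres and radians):
On the way, in this order (a step that is already met when the one before it is completed fails the run):
1. the lid is raised (over 0.5 rad) while the burnisher is in the gripper (value of joint lid above 0.5 rad and contact force between the fingers and burnisher above 1 N and z of burnisher in the frame of well_floor above 0.03 m), for 0.1 s.
2. the burnisher, still in the gripper, is down on the well's floor (its middle within 26 mm of it) with the lid held up (value of joint lid above 0.3 rad and contact force between the fingers and burnisher above 1 N and x of burnisher in the frame of well_floor between -0.05 and 0.05 m and y of burnisher in the frame of well_floor between -0.06 and 0.06 m and z of burnisher in the frame of well_floor below 0.026 m), for 0.1 s.
At the end, for the whole second after the job is handed in: The burnisher lies still on the floor of the well (its middle 4 to 18 mm above the floor, within 50 mm along and 60 mm across of the well's centre), and the lid is shut to within 0.04 rad (value of joint lid below 0.04 rad and linear speed of burnisher below 0.02 m/s and x of burnisher in the frame of well_floor between -0.05 and 0.05 m and y of burnisher in the frame of well_floor between -0.06 and 0.06 m and z of burnisher in the frame of well_floor between 0.004 and 0.018 m); the robot touches nothing.
It fails at once if the red whistle is moved by more than 30 mm (distance of whistle from where it was at the start of the episode above 0.03 m).
It fails at once if the rosewood block is moved by more than 30 mm (distance of rosewood_block from where it was at the start of the episode above 0.03 m).
It fails at once if the copper offcut is moved by more than 30 mm (distance of copper_offcut from where it was at the start of the episode above 0.03 m).
It also fails if it takes over 59 s, if anything falls off the work surface, if the arm or the gripper's body presses on something with over 40 N, if the wrist force passes 120 N, or if a joint passes its speed limit or range.

## Working session

There is one attempt and no reset: what is moved stays moved. The work goes in short steps, Python scripts to look and compute and a shell command to move; the robot and the scene stay as the last step left them, time stands still between calls to the robot, and variables do not carry over. Pictures are saved under pics/ and viewed, and the job is handed in when it is done.

```bash
ls; mkdir -p pics; python3 - <<'E'
from bench import status, viewer, r
import cv2
s=status.sense()
print({k:s[k] for k in s})
for n in("scene","top","wrist"):
    d=viewer.snapshot(n); cv2.imwrite(f"pics/{n}0.png",d["img"][:,:,::-1])
    print(n,{k:d[k] for k in d if k!="img"})
E
```

```text
pics
{'time': 0.0, 'joint_pos': array([ 6.20287351e+01,  7.51453723e+00,  8.53275836e+01,  1.78685967e-03,
        8.72598938e+01, -4.89403655e+00]), 'qd': array([-0.02817752,  0.00985074, -0.06665667, -0.04356326,  0.03359422,
        0.02227571]), 'joint_efforts': array([-3.60949034e-04, -5.69397998e+01, -5.00548089e+01, -2.00778109e-04,
        1.52231025e-02,  4.68392693e-05]), 'tool_pos': array([234.9150115 , 551.53192105, 230.26661229]), 'tcp_rot': array([-1.79898510e+02, -1.04813486e-02,  1.56922675e+02]), 'ft_force': array([-0.07566483, -0.10258593, -0.13913523]), 'wrist_torque': array([ 0.0076548 , -0.04021198, -0.00476866]), 'finger_gap': 85.29418357201125}
scene {'fx': 368.1978405678409, 'fy': 368.1978405678409, 'cx': 320.25139257210543, 'cy': 197.6021946780646, 'R': array([[-0.12747145,  0.99171348, -0.01598156],
       [ 0.68430701,  0.0762719 , -0.72519412],
       [-0.71796584, -0.10337784, -0.68835897]]), 't': array([  84.78724953, -292.90689216, 1471.46589618])}
top {'fx': 500.8111032924956, 'fy': 500.8111032924956, 'cx': 316.6606977756569, 'cy': 201.0503893566706, 'R': array([[-3.69127572e-03, -9.99993082e-01, -4.59269901e-04],
       [-9.84615592e-01,  3.71474547e-03, -1.74694984e-01],
       [ 1.74695481e-01, -1.92643047e-04, -9.84622492e-01]]), 't': array([   9.16703932,  524.676909  , 1432.8796499 ])}
wrist {'fx': 309.70691628693146, 'fy': 309.70691628693146, 'cx': 315.7459883865828, 'cy': 203.49081196668868, 'hand_eye': array([[-6.51371349e-04, -9.47938802e-01, -3.18451885e-01,
         8.13900959e+01],
       [ 9.99999003e-01, -2.18433656e-04, -1.39521536e-03,
        -8.61173458e-01],
       [ 1.25301817e-03, -3.18452476e-01,  9.47937999e-01,
        -1.42099362e+02],
       [ 0.00000000e+00,  0.00000000e+00,  0.00000000e+00,
         1.00000000e+00]])}
```

View pics/scene0.png

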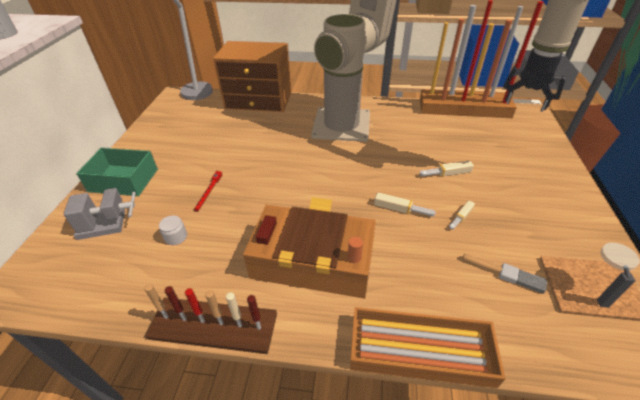

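View pics/top0.png

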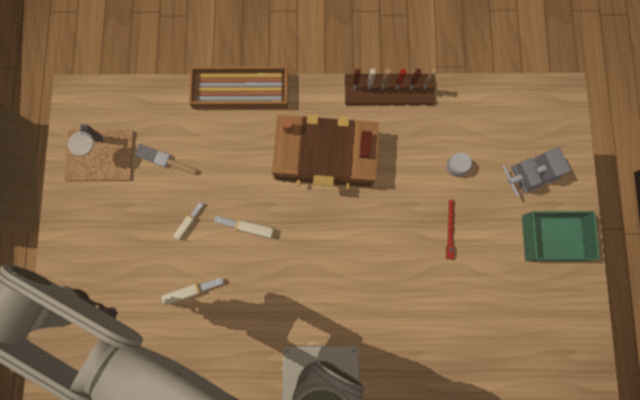

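View pics/wrist0.png

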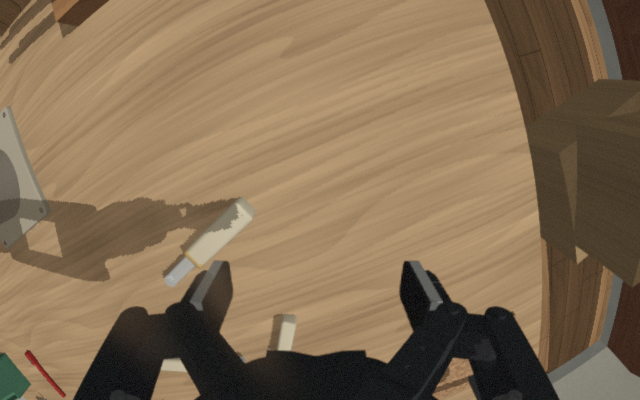

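Three burnisher-like objects appear in the top view, at about (190,220), (245,228) and (195,291). The one at (190,220) looks shortest. I'll measure all three and enlarge the view to confirm, and measure the cabinet as well.

```bash
cat > h.py <<'E'
import numpy as np, cv2
from bench import status, viewer, r
from scipy.spatial.transform import Rotation as Ro
def ray(d,u,v):
    k=np.array([(u-d["cx"])/d["fx"],(v-d["cy"])/d["fy"],1.]); return -d["R"].T@d["t"], d["R"].T@k
def plane(d,u,v,z):
    o,k=ray(d,u,v); return o+k*(z-o[2])/k[2]
def proj(d,X):
    c=d["R"]@np.array(X,float)+d["t"]; return d["fx"]*c[0]/c[2]+d["cx"],d["fy"]*c[1]/c[2]+d["cy"]
def wplane(d,T,u,v,z):
    p=np.array([u-d["cx"],v-d["cy"]]); n=np.hypot(*p); th=n/d["fx"]
    k=np.array([*(p/n*np.sin(th)),np.cos(th)]); H=d["hand_eye"]; M=T@H
    o=M[:3,3]; k=M[:3,:3]@k; return o+k*(z-o[2])/k[2]
def tool():
    s=status.sense(); T=np.eye(4); T[:3,:3]=Ro.from_euler('xyz',s["tcp_rot"],degrees=True).as_matrix(); T[:3,3]=s["tool_pos"]; return T
E
python3 - <<'E'
from h import *
d=viewer.snapshot("top"); im=d["img"]
hsv=cv2.cvtColor(im,cv2.COLOR_RGB2HSV)
m=cv2.inRange(hsv,(18,20,165),(35,110,255))
n,l,st,c=cv2.connectedComponentsWithStats(m)
for i in range(1,n):
    if st[i,4]>60:
        ys,xs=np.where(l==i); P=np.array([plane(d,x,y,20)[:2] for x,y in zip(xs,ys)])
        (cx,cy),(w,h),a=cv2.minAreaRect(P.astype(np.float32)); 
        ev=np.linalg.svd(P-P.mean(0),full_matrices=False)[2][0]
        print(c[i],st[i,4],"xy",round(cx),round(cy),"size",round(w),round(h),"dir",np.degrees(np.arctan2(ev[1],ev[0])))
g=cv2.inRange(hsv,(20,140,150),(32,255,255))
n,l,st,c=cv2.connectedComponentsWithStats(g)
for i in range(1,n):
    if st[i,4]>25: print("yellow",c[i],st[i])
crop=cv2.resize(im[190:310,150:290],None,fx=5,fy=5,interpolation=cv2.INTER_CUBIC)
cv2.imwrite("pics/c1.png",crop[:,:,::-1])
crop=cv2.resize(im[105:200,260:390],None,fx=6,fy=6,interpolation=cv2.INTER_CUBIC)
cv2.imwrite("pics/c2.png",crop[:,:,::-1])
E
```

```text
[182.32727273 226.8969697 ] 165 xy 453 408 size 20 76 dir 146.25056332116765
[253.72049689 228.31055901] 322 xy 448 197 size 110 27 dir -104.31466819147411
[180.52797203 292.67132867] 286 xy 257 410 size 28 105 dir -75.13432159306203
```

View pics/c1.png

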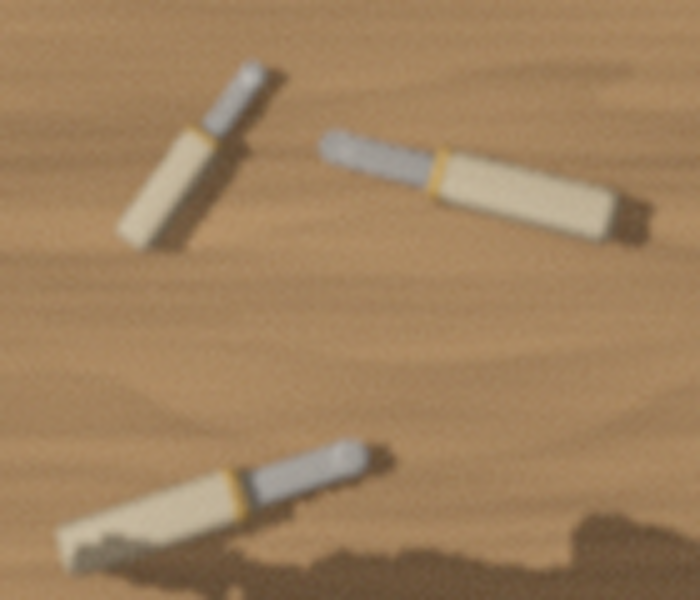

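View pics/c2.png

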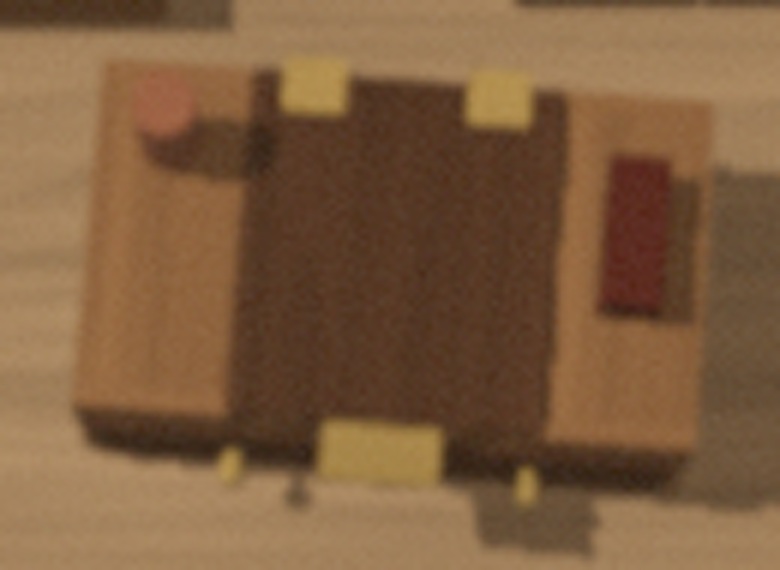

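The crop confirms it. Handle lengths are about 76 mm for (190,220) and 105–110 mm for the other two, so the small one matches the 80 × 22 handle. Next I'll work out its exact pose and the cabinet's.

```bash
python3 - <<'E'
from h import *
d=viewer.snapshot("top"); sc=viewer.snapshot("scene")
f=lambda x,y,s,ox,oy:((x+.5)/s-.5+ox,(y+.5)/s-.5+oy)
A=[plane(d,*f(x,y,6,260,105),100)[:2] for x,y in [(105,62),(712,102),(693,450),(78,412)]] # +x+y, +x-y, -x-y, -x+y
A=np.array(A); print(A.round(), "c",A.mean(0))
print([np.linalg.norm(A[i]-A[(i+1)%4]).round() for i in range(4)])
v=(A[0]+A[3]-A[1]-A[2]); print("yaw",np.degrees(np.arctan2(-v[0],v[1])))
v=(A[0]+A[1]-A[2]-A[3]); print("yaw",np.degrees(np.arctan2(v[1],v[0])))
L=[plane(d,*f(x,y,6,260,105),120)[:2] for x,y in [(318,480),(441,484)]]; print("lip",np.array(L).round(1))
h=[plane(d,*f(x,y,5,150,190),24)[:2] for x,y in [(118,230),(148,248),(212,150),(187,128)]]
h=np.array(h);print("handle",h.round(),h.mean(0))
tip=plane(d,*f(256,66,5,150,190),16)[:2]; print("tip",tip)
# mask in shadowless way
hs=cv2.cvtColor(d["img"],cv2.COLOR_RGB2HSV)
im=sc["img"]; hs=cv2.cvtColor(im,cv2.COLOR_RGB2HSV)
cv2.imwrite("pics/c3.png",cv2.resize(im[150:300,230:490],None,fx=3,fy=3,interpolation=cv2.INTER_CUBIC)[:,:,::-1])
E
```

```text
[[ 772.  122.]
 [ 751. -174.]
 [ 577. -160.]
 [ 597.  134.]] c [674.1659896  -19.60153719]
[np.float64(297.0), np.float64(174.0), np.float64(295.0), np.float64(176.0)]
yaw -4.003927032453047
yaw -4.0299833674315995
lip [[558.8  18.5]
 [556.7 -39.2]]
handle [[426. 433.]
 [416. 414.]
 [474. 379.]
 [487. 394.]] [450.74654154 404.98418706]
tip [526.02639338 356.31049494]
```

View pics/c3.png

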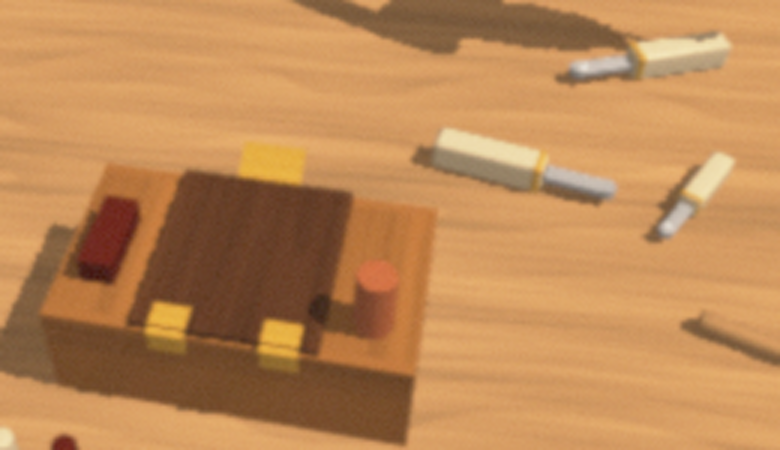

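Masks and rays agree:
- **Cabinet:** centre (674,-20), yaw -4.0°, sides 175 × 296.
- **Lip:** centre (558,-10) against a predicted (555,-11).
- **Burnisher:** origin about (472,391), axis yaw -33°. Handle centre to tip is 89.7 mm, 90 expected.

Next I'll work out the approach in tool axes.

```bash
cat >> h.py <<'E'
def go(x,y,z,yaw=None):
    "prints shift in tool axes (m) from the measured pose, twist afterwards/before"
    T=tool(); s=status.sense(); d=np.array([x,y,z])-T[:3,3]
    print("t",round(s["time"],2),"tcp",s["tool_pos"].round(1),"rot",s["tcp_rot"].round(2),"F",s["ft_force"].round(1),"gap",round(s["finger_gap"],1))
    print("slide now-axes m",(T[:3,:3].T@d/1000).round(4))
    if yaw is not None:
        dy=(yaw-s["tcp_rot"][2]+180)%360-180; print("twist rad",round(-np.radians(dy),4))
        T2=Ro.from_euler('xyz',[180,0,yaw],degrees=True).as_matrix(); print("slide after twist",(T2.T@d/1000).round(4))
def cab(x,y,z):
    a=np.radians(-4.0); return 674.2+x*np.cos(a)-y*np.sin(a), -19.6+x*np.sin(a)+y*np.cos(a), z
E
python3 -c "
from h import *
go(467.5,394.1,100,147.1)"
```

```text
t 0.3 tcp [235.1 551.8 230.9] rot [-179.96   -0.    156.92] F [ 0.2  0.4 -0.1] gap 85.2
slide now-axes m [-0.2757 -0.0539  0.1309]
twist rad 0.1714
slide after twist [-0.2808 -0.0062  0.1309]
```

```bash
python3 -m crank '{"slide":[[0,0,0],[0,0,0],[-0.047,-0.001,0],[-0.047,-0.001,0.01],[-0.047,-0.001,0.01],[-0.047,-0.001,0.01],[-0.047,-0.001,0.01],[-0.046,-0.001,0.01]],"twist":[0.0857,0.0857,0,0,0,0,0,0]}' 0
python3 -m crank '{"slide":[[0,0,0.02],[0,0,0]],"twist":[0,0]}'
python3 - <<'E'
from h import *
T=tool(); d=viewer.snapshot("wrist"); cv2.imwrite("pics/w1.png",d["img"][:,:,::-1])
go(467.5,394.1,100,147.1)
E
```

```text
time: 1.1
tool_pos: [469.3, 393.0, 181.0]
tcp_rot: [180.0, 0.0, 147.1]
ft_force: [-0.0, 0.7, -0.4]
finger_gap: 85.4
time: 1.3
tool_pos: [467.3, 392.1, 157.9]
tcp_rot: [-179.7, -0.1, 146.9]
ft_force: [-1.2, 0.2, -1.1]
finger_gap: 84.8
t 1.35 tcp [467.  393.2 159.5] rot [-1.7980e+02 -1.0000e-01  1.4703e+02] F [-0.5 -0.3  0.1] gap 85.5
slide now-axes m [-0.0001  0.0012  0.0595]
twist rad -0.0011
slide after twist [0.     0.001  0.0595]
```

View pics/w1.png

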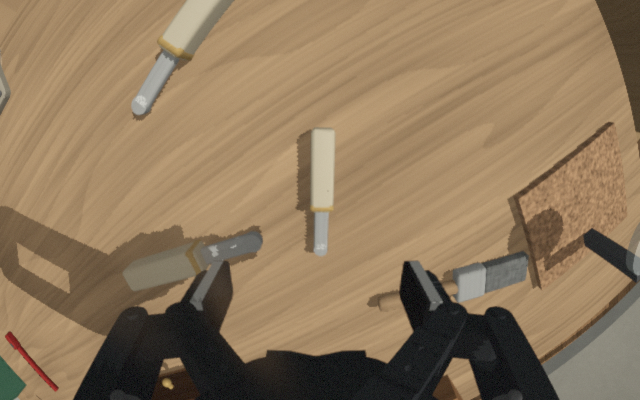

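The burnisher is centred ahead of the fingers: handle (311–334, 129–210), tip (321,254). I'll check this against the top-view pose.

```bash
python3 - <<'E'
from h import *
T=tool(); d=viewer.snapshot("wrist")
P=np.array([wplane(d,T,u,v,24)[:2] for u,v in [(312,129),(334,129),(311,210),(333,210)]])
tip=wplane(d,T,321,254,15)[:2]; print(P.round(1),P.mean(0).round(1),tip.round(1))
c=P.mean(0);v=(P[2]+P[3]-P[0]-P[1])/2;print(np.linalg.norm(v),np.degrees(np.arctan2(v[1],v[0])),np.linalg.norm(tip-c))
a=np.arctan2(v[1],v[0]);g=c+20*np.array([np.cos(a),np.sin(a)]);print("grip pt",g)
go(g[0],g[1],4,np.degrees(a)+180)
E
```

```text
[[415.5 420.8]
 [426.1 437.3]
 [479.1 378.1]
 [490.5 395.7]] [452.8 407.9] [528.1 358.1]
76.57379571036205 -33.38328124442534 90.27190867483253
grip pt [469.50325693 396.93307819]
t 1.4 tcp [467.1 394.3 160.9] rot [-1.7992e+02 -5.0000e-02  1.4710e+02] F [-0.  -0.2  0.2] gap 85.2
slide now-axes m [-0.0007  0.0038  0.1569]
twist rad 0.0085
slide after twist [-0.0005  0.0035  0.1569]
```

```bash
python3 -m crank '{"slide":[[0,0.002,0.04],[0,0,0.04],[0,0,0.03],[0,0,0.02],[0,0,0.015],[0,0,0.007],[0,0,0],[0,0,0]],"twist":[0.005,0,0,0,0,0,0,0]}' 0.3
python3 -c "
from h import *
go(469,396,4,147)
d=viewer.snapshot('wrist'); cv2.imwrite('pics/w2.png',d['img'][:,:,::-1])"
```

```text
time: 2.2
tool_pos: [469.7, 396.9, 10.8]
tcp_rot: [179.9, 0.0, 146.8]
ft_force: [-0.4, 0.5, 0.8]
finger_gap: 59.8
t 2.2 tcp [469.7 396.9  10.8] rot [1.7989e+02 4.0000e-02 1.4684e+02] F [-0.4  0.5  0.8] gap 59.8
slide now-axes m [ 0.0001 -0.0011  0.0068]
twist rad -0.0028
slide after twist [ 0.0001 -0.0011  0.0068]
```

View pics/w2.png

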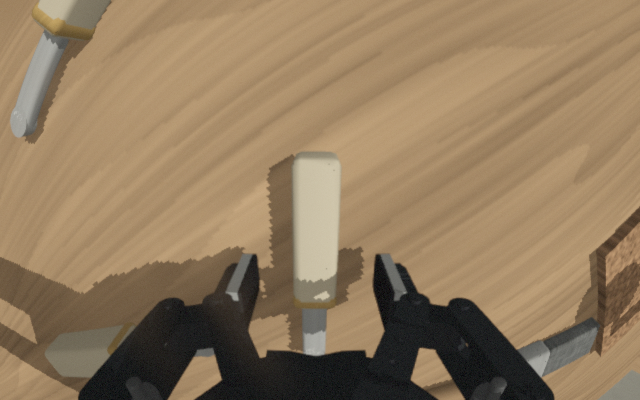

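```bash
python3 -m crank '{"slide":[[0,0,0.003],[0,0,0.003],[0,0,0],[0,0,0]],"twist":[0,0,0,0]}' 0.3 50
python3 -m crank '{"slide":[[0,0,0],[0,0,0],[0,0,0],[0,0,0],[0,0,0]],"twist":[0,0,0,0,0]}' 1 60
python3 -m crank '{"slide":[[0,0,-0.005],[0,0,-0.02],[0,0,-0.03],[0,0,-0.03],[0,0,0]],"twist":[0,0,0,0,0]}'
python3 -c "
from h import *
go(469,396,4,147)
d=viewer.snapshot('wrist'); cv2.imwrite('pics/w3.png',d['img'][:,:,::-1])"
```

```text
time: 2.65
tool_pos: [468.9, 395.9, 3.2]
tcp_rot: [-180.0, -0.0, 146.8]
ft_force: [0.2, 0.1, -0.4]
finger_gap: 60.0
time: 3.15
tool_pos: [469.2, 396.2, 3.6]
tcp_rot: [180.0, 0.0, 146.8]
ft_force: [0.9, 0.5, 2.3]
finger_gap: 20.8
time: 3.65
tool_pos: [471.6, 398.0, 93.9]
tcp_rot: [179.6, 0.2, 146.8]
ft_force: [0.0, 1.7, -0.0]
finger_gap: 20.8
t 3.65 tcp [471.6 398.   93.9] rot [1.7957e+02 1.7000e-01 1.4682e+02] F [ 0.   1.7 -0. ] gap 20.8
slide now-axes m [ 0.0014 -0.0038  0.0898]
twist rad -0.0032
slide after twist [ 0.0012 -0.0031  0.0899]
```

View pics/w3.png

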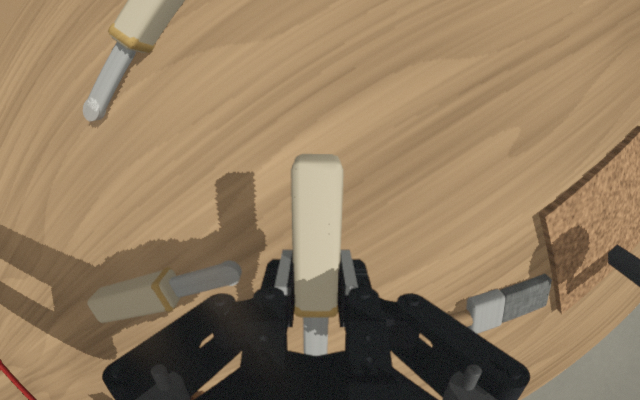

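The grasp is firm, gap 20.8, level. Now I'll carry it to stand in front of the lip, turned to the cabinet's axis.

```bash
python3 -c "
from h import *
go(*cab(-225,0,92),176)"
```

```text
t 3.7 tcp [470.6 397.2  91.3] rot [1.7973e+02 1.1000e-01 1.4681e+02] F [ 0.1  0.2 -1.7] gap 20.9
slide now-axes m [-0.2021 -0.3471 -0.0019]
twist rad -0.5094
slide after twist [-0.0072 -0.4016 -0.0007]
```

```bash
python3 -m crank '{"slide":[[0,0,0],[0,0,0],[0,0,0],[0,0,0],[0,0,0],[0,0,0],[0,-0.02,0],[0,-0.04,0]],"twist":[-0.085,-0.085,-0.085,-0.085,-0.085,-0.085,0,0]}'
python3 -m crank '{"slide":[[-0.002,-0.045,0],[-0.001,-0.045,0],[-0.001,-0.045,0],[-0.001,-0.045,0],[-0.001,-0.045,0],[-0.001,-0.045,0],[0,-0.04,0],[0,-0.02,0]],"twist":[0,0,0,0,0,0,0,0]}'
python3 -m crank '{"slide":[[0,-0.011,0],[0,0,0],[0,0,0]],"twist":[0,0,0]}'
python3 -c "
from h import *
go(*cab(-225,0,92),176)
for n in ('top','scene','wrist'):
    d=viewer.snapshot(n); cv2.imwrite(f'pics/{n}4.png',d['img'][:,:,::-1])
    if n=='top': cv2.imwrite('pics/c4.png',cv2.resize(d['img'][105:240,260:390],None,fx=4,fy=4,interpolation=cv2.INTER_CUBIC)[:,:,::-1])
"
```

```text
time: 4.5
tool_pos: [463.7, 336.7, 86.7]
tcp_rot: [-180.0, -0.1, 176.2]
ft_force: [0.3, -0.3, -1.3]
finger_gap: 20.8
time: 5.3
tool_pos: [447.3, 3.8, 86.8]
tcp_rot: [-180.0, -0.1, 175.9]
ft_force: [0.9, 1.1, -1.8]
finger_gap: 20.8
time: 5.6
tool_pos: [447.8, -3.8, 87.7]
tcp_rot: [180.0, -0.1, 176.0]
ft_force: [0.8, 0.3, -2.3]
finger_gap: 20.7
t 5.6 tcp [447.8  -3.8  87.7] rot [ 1.7997e+02 -6.0000e-02  1.7603e+02] F [ 0.8  0.3 -2.3] gap 20.7
slide now-axes m [-0.0019  0.     -0.0043]
twist rad 0.0005
slide after twist [-0.0019 -0.     -0.0043]
```

View pics/c4.png

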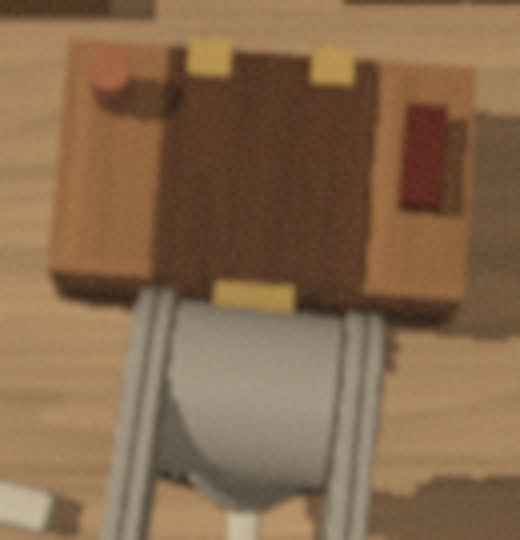

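View pics/scene4.png

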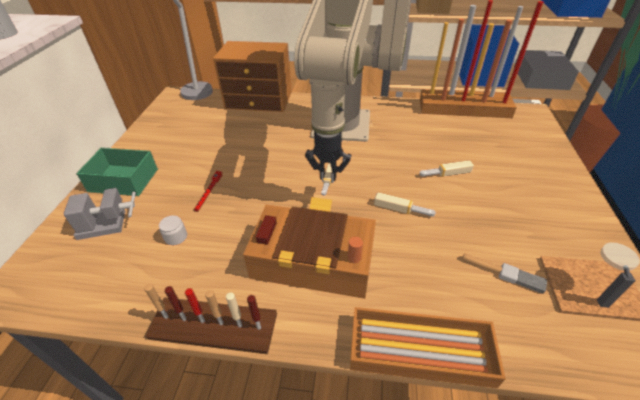

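View pics/wrist4.png

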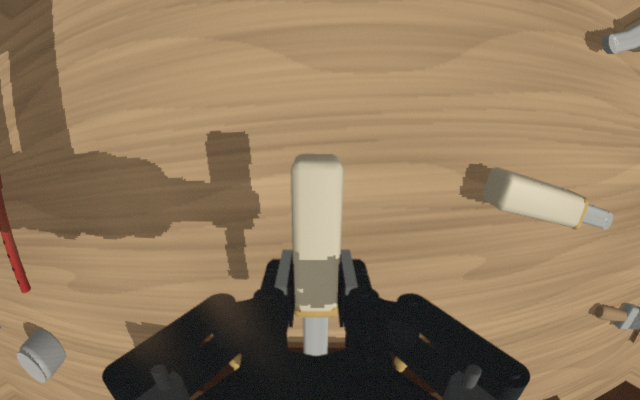

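```bash
python3 -c "
from h import *
d=viewer.snapshot('scene'); im=d['img']
cv2.imwrite('pics/c5.png',cv2.resize(im[40:240,240:420],None,fx=3,fy=3,interpolation=cv2.INTER_CUBIC)[:,:,::-1])
for z in (88,160,200,240,280,320,360): print(z,[np.round((np.array(proj(d,cab(x,0,z)))-[240,40])*3) for x in (-225,-165)])
for x in (-225,-155,-119.5): print(x,(np.array(proj(d,cab(x,0,100)))-[240,40])*3)
go(*cab(-225,0,92),176)
"
```

```text
88 [array([263., 423.]), array([252., 464.])]
160 [array([263., 365.]), array([251., 405.])]
200 [array([263., 330.]), array([251., 370.])]
240 [array([263., 294.]), array([250., 333.])]
280 [array([263., 255.]), array([250., 294.])]
320 [array([263., 214.]), array([249., 252.])]
360 [array([263., 171.]), array([249., 208.])]
-225 [263.23876453 413.53553775]
-155 [249.58970927 461.50232876]
-119.5 [242.15266554 487.63828581]
t 5.8 tcp [448.2  -3.5  88.1] rot [ 1.7999e+02 -2.0000e-02  1.7613e+02] F [-0.9 -0.  -1.7] gap 20.4
slide now-axes m [-0.0016 -0.0003 -0.0039]
twist rad 0.0022
slide after twist [-0.0016 -0.0003 -0.0039]
```

View pics/c5.png

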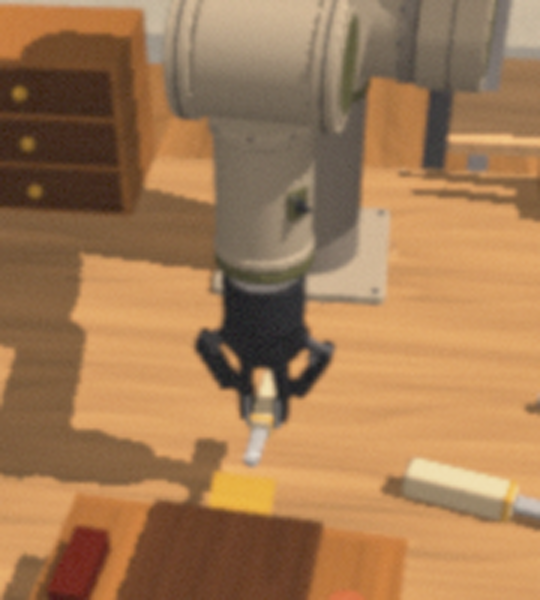

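Wrist collar begins about 190 mm above the TCP with a radius of about 48 mm, so the lid needs to be steep before I descend. The blade lines up with the lip centre. Next I'll slide it under the lip.

```bash
python3 -m crank '{"slide":[[-0.002,0,-0.004],[-0.015,0,0],[-0.02,0,0],[-0.015,0,0],[0,0,0],[0,0,0]],"twist":[0,0,0,0,0,0]}'
python3 -c "
from h import *
go(*cab(-173,0,92),176)
d=viewer.snapshot('scene'); im=d['img']
cv2.imwrite('pics/c6.png',cv2.resize(im[120:300,240:400],None,fx=3.3,fy=3.3,interpolation=cv2.INTER_CUBIC)[:,:,::-1])
"
```

```text
time: 6.4
tool_pos: [499.8, -7.8, 92.2]
tcp_rot: [180.0, -0.0, 176.1]
ft_force: [-0.5, 0.2, -0.9]
finger_gap: 20.7
t 6.4 tcp [499.8  -7.8  92.2] rot [ 1.8000e+02 -5.0000e-02  1.7606e+02] F [-0.5  0.2 -0.9] gap 20.7
slide now-axes m [-0.0018  0.0004  0.0002]
twist rad 0.0011
slide after twist [-0.0018  0.0004  0.0002]
```

View pics/c6.png

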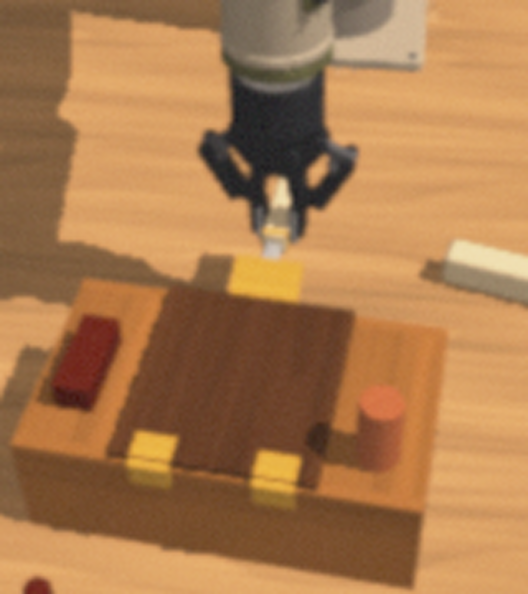

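```bash
python3 -m crank '{"slide":[[-0.001,0,-0.014],[-0.002,0,-0.014],[-0.002,0,-0.014],[-0.003,0,-0.013],[-0.005,0,-0.011],[-0.006,0,-0.011],[-0.006,0,-0.011],[-0.006,0,-0.010]],"twist":[0,0,0,0,0,0,0,0]}'
python3 -c "
from h import *
go(*cab(-143.5,0,190),176)
d=viewer.snapshot('scene'); im=d['img']
cv2.imwrite('pics/c7.png',cv2.resize(im[100:300,230:400],None,fx=3,fy=3,interpolation=cv2.INTER_CUBIC)[:,:,::-1])
"
```

```text
time: 7.25
tool_pos: [531.6, -10.3, 191.2]
tcp_rot: [-180.0, 0.0, 176.0]
ft_force: [-1.3, -0.6, -2.5]
finger_gap: 20.9
t 7.25 tcp [531.6 -10.3 191.2] rot [-1.8000e+02  1.0000e-02  1.7603e+02] F [-1.3 -0.6 -2.5] gap 20.9
slide now-axes m [0.0006 0.0007 0.0012]
twist rad 0.0006
slide after twist [0.0006 0.0007 0.0012]
```

View pics/c7.png

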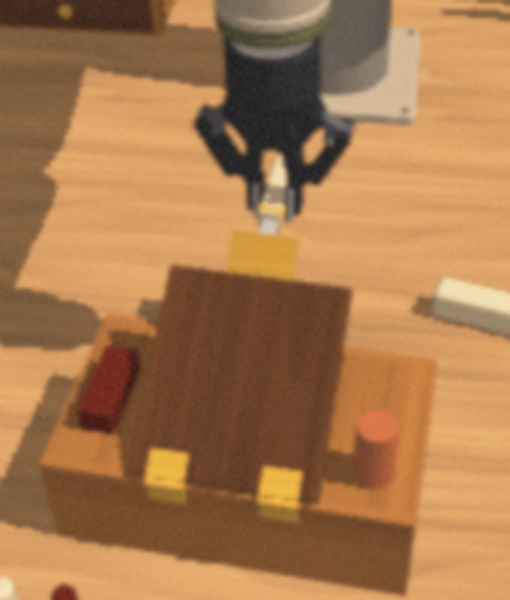

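The lid is rising on the blade to about 30°, and the grip is unchanged. I'll continue along the arc.

```bash
python3 -m crank '{"slide":[[-0.011,0,-0.011],[-0.011,0,-0.010],[-0.012,0,-0.010],[-0.013,0,-0.008],[-0.015,0,-0.007],[-0.015,0,-0.005],[-0.015,0,-0.003],[-0.015,0,-0.003]],"twist":[0,0,0,0,0,0,0,0]}'
python3 -c "
from h import *
go(*cab(-36.5,0,247),176)
d=viewer.snapshot('scene'); im=d['img']
cv2.imwrite('pics/c8.png',cv2.resize(im[80:300,230:410],None,fx=2.7,fy=2.7,interpolation=cv2.INTER_CUBIC)[:,:,::-1])
"
```

```text
time: 8.1
tool_pos: [638.6, -17.7, 247.3]
tcp_rot: [-180.0, -0.0, 176.0]
ft_force: [-1.7, -0.5, -1.6]
finger_gap: 20.5
t 8.1 tcp [638.6 -17.7 247.3] rot [-180.     -0.    176.04] F [-1.7 -0.5 -1.6] gap 20.5
slide now-axes m [0.0009 0.0006 0.0003]
twist rad 0.0006
slide after twist [0.0009 0.0006 0.0003]
```

View pics/c8.png

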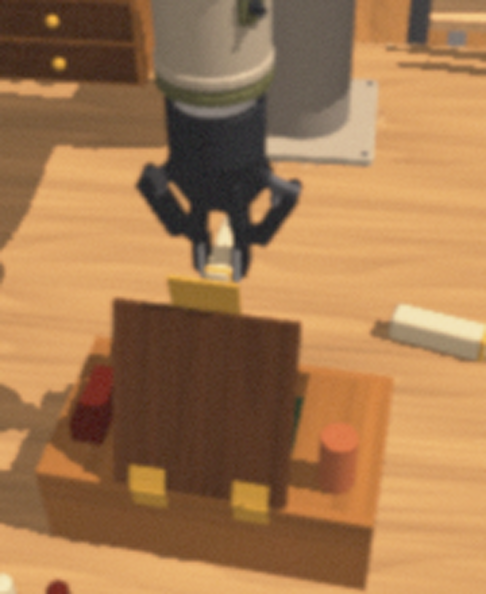

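```bash
python3 -m crank '{"slide":[[-0.012,0,-0.001],[-0.012,0,0],[-0.012,0,0],[-0.010,0,0.002],[-0.005,0,0.008],[0,0,0.015],[0,0,0.015],[0,0,0.010]],"twist":[0,0,0,0,0,0,0,0]}'
python3 -c "
from h import *
go(*cab(14.5,0,198),176)
d=viewer.snapshot('scene'); im=d['img']
cv2.imwrite('pics/c9.png',cv2.resize(im[80:300,230:410],None,fx=2.7,fy=2.7,interpolation=cv2.INTER_CUBIC)[:,:,::-1])
"
```

```text
time: 8.95
tool_pos: [687.1, -21.0, 195.1]
tcp_rot: [180.0, -0.2, 176.0]
ft_force: [-0.8, 0.2, -0.7]
finger_gap: 20.5
t 8.95 tcp [687.1 -21.  195.1] rot [179.99  -0.21 176.04] F [-0.8  0.2 -0.7] gap 20.5
slide now-axes m [-0.0015  0.0005 -0.0029]
twist rad 0.0006
slide after twist [-0.0015  0.0005 -0.0029]
```

View pics/c9.png

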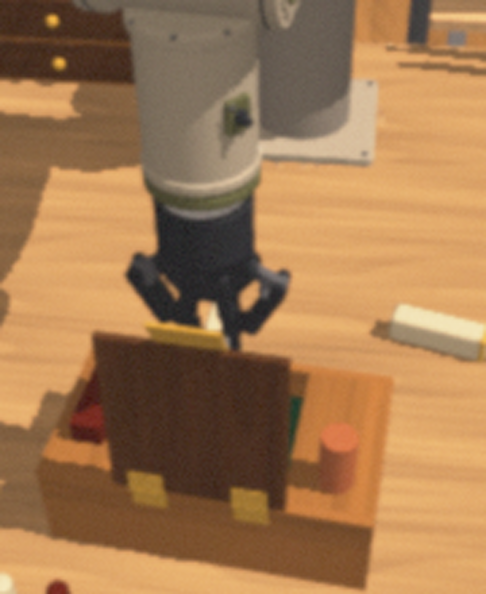

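The lid is upright, the green well is visible, and the copper and rosewood are untouched. I'll descend just clear of the well rim and check.

```bash
python3 -m crank '{"slide":[[-0.002,0,0.015],[0,0,0.015],[0,0,0.015],[0,0,0.012],[0,0,0.008],[0,0,0.005],[0,0,0]],"twist":[0,0,0,0,0,0,0]}'
python3 -c "
from h import *
go(*cab(-3,0,115),176)
d=viewer.snapshot('scene'); im=d['img']
cv2.imwrite('pics/c10.png',cv2.resize(im[80:300,230:410],None,fx=2.7,fy=2.7,interpolation=cv2.INTER_CUBIC)[:,:,::-1])
d=viewer.snapshot('wrist'); cv2.imwrite('pics/w10.png',d['img'][:,:,::-1])
"
```

```text
time: 9.7
tool_pos: [689.7, -21.2, 126.9]
tcp_rot: [180.0, -0.1, 176.0]
ft_force: [-3.4, -1.5, -3.2]
finger_gap: 21.0
t 9.7 tcp [689.7 -21.2 126.9] rot [ 1.8000e+02 -1.4000e-01  1.7604e+02] F [-3.4 -1.5 -3.2] gap 21.0
slide now-axes m [0.0186 0.0005 0.012 ]
twist rad 0.0007
slide after twist [0.0186 0.0005 0.0119]
```

View pics/c10.png

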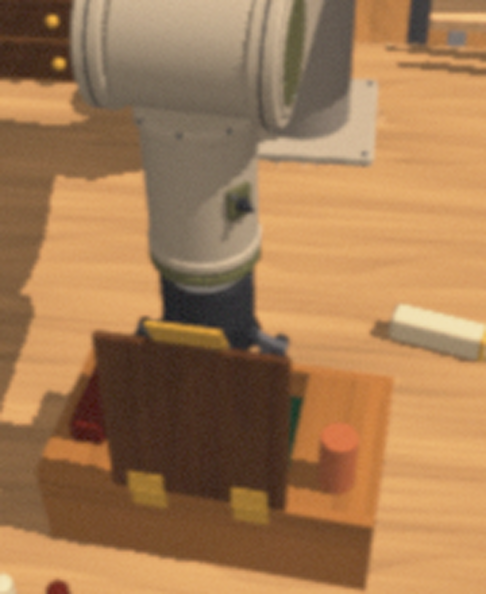

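View pics/w10.png

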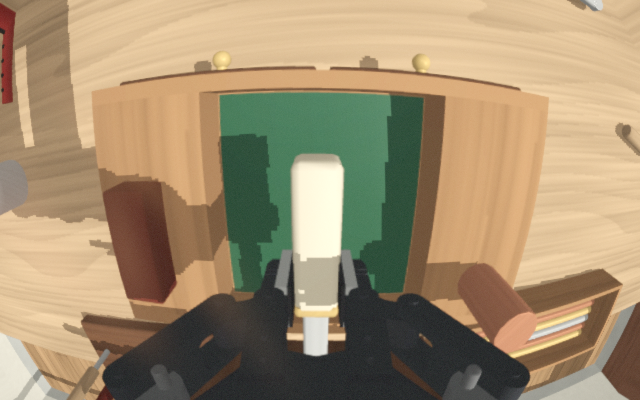

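```bash
python3 -m crank '{"slide":[[0,0,0.007],[0,0,0.006],[0.006,0,0],[0.006,0,0],[0.006,0,0],[0,0,0]],"twist":[0,0,0,0,0,0]}'
python3 -c "
from h import *
go(*cab(-3,0,67.5),176)
d=viewer.snapshot('scene'); im=d['img']
cv2.imwrite('pics/c11.png',cv2.resize(im[80:300,230:410],None,fx=2.7,fy=2.7,interpolation=cv2.INTER_CUBIC)[:,:,::-1])
d=viewer.snapshot('wrist'); cv2.imwrite('pics/w11.png',d['img'][:,:,::-1])
"
```

```text
time: 10.4
tool_pos: [672.1, -20.0, 115.7]
tcp_rot: [-180.0, 0.0, 176.0]
ft_force: [-0.5, 0.7, -0.5]
finger_gap: 20.6
t 10.4 tcp [672.1 -20.  115.7] rot [-1.8000e+02  2.0000e-02  1.7604e+02] F [-0.5  0.7 -0.5] gap 20.6
slide now-axes m [0.0009 0.0005 0.0482]
twist rad 0.0007
slide after twist [0.0009 0.0005 0.0482]
```

View pics/c11.png

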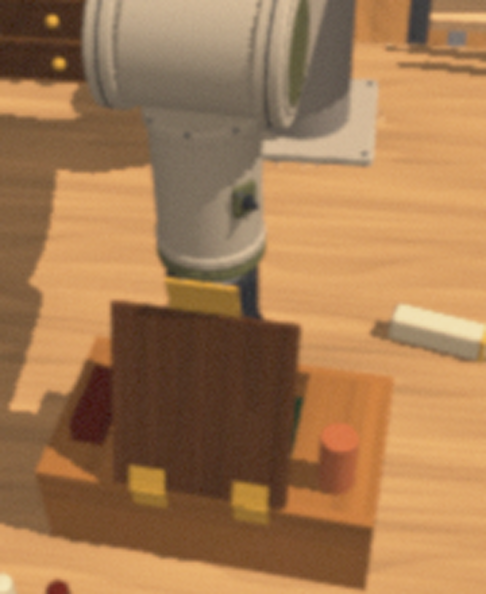

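View pics/w11.png

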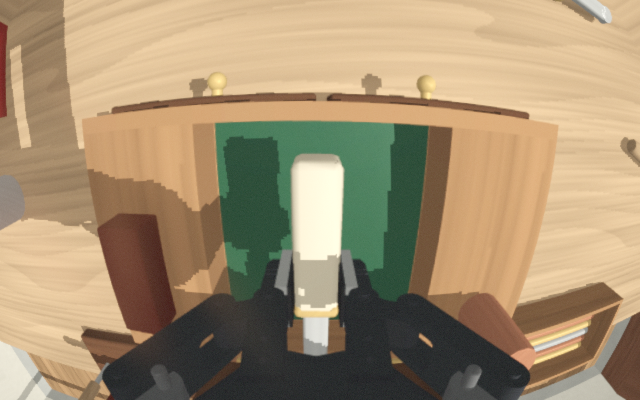

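The lid is leaning at about 1.2–1.3 rad with the lip close to the collar's bottom edge, so it could catch. I'll go back up and forward, then go lower before retreating so the lip is beside the collar and not under it.

```bash
python3 -m crank '{"slide":[[0,0,-0.012],[-0.006,0,-0.005],[-0.008,0,0],[-0.006,0,0.005],[0,0,0.010],[0,0,0.010],[0,0,0.005],[0,0,0]],"twist":[0,0,0,0,0,0,0,0]}'
python3 -c "
from h import *
go(*cab(-3,0,67.5),176)
d=viewer.snapshot('scene'); im=d['img']
cv2.imwrite('pics/c12.png',cv2.resize(im[80:300,230:410],None,fx=2.7,fy=2.7,interpolation=cv2.INTER_CUBIC)[:,:,::-1])
"
```

```text
time: 11.3
tool_pos: [690.9, -21.3, 99.6]
tcp_rot: [180.0, -0.3, 176.0]
ft_force: [-6.2, -0.3, -5.0]
finger_gap: 21.0
t 11.3 tcp [690.9 -21.3  99.6] rot [179.99  -0.26 176.04] F [-6.2 -0.3 -5. ] gap 21.0
slide now-axes m [0.0196 0.0005 0.0322]
twist rad 0.0006
slide after twist [0.0198 0.0005 0.0321]
```

View pics/c12.png

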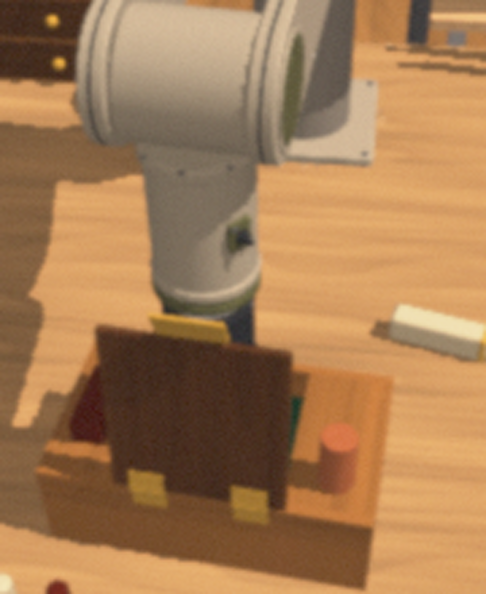

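```bash
python3 -c "
from h import *
d=viewer.snapshot('scene')
f=lambda p:((np.array(proj(d,p))-[230,80])*2.7).round()
for th in (70,75,80,85,90):
  t=np.radians(th); a=t+np.arctan2(16,209)
  print(th,'lip',f(cab(89.5-209.5*np.cos(a),0,104+209.5*np.sin(a))),'edge',f(cab(89.5-177*np.cos(t),0,104+177*np.sin(t))), 'edge corners',f(cab(89.5-177*np.cos(t),76,104+177*np.sin(t))))
for z in (280,290,300,310): print(z,'collar front',f(cab(15+45,0,z)))
"

```

```text
70 lip [202. 275.] edge [205. 306.] edge corners [300. 317.]
75 lip [196. 286.] edge [200. 314.] edge corners [297. 326.]
80 lip [190. 300.] edge [196. 324.] edge corners [294. 337.]
85 lip [184. 316.] edge [191. 336.] edge corners [291. 349.]
90 lip [178. 334.] edge [186. 350.] edge corners [288. 363.]
280 collar front [195. 324.]
290 collar front [194. 314.]
300 collar front [194. 304.]
310 collar front [193. 294.]
```

The lid is at about 86°. Its lip tip (z≈313) is now above the collar's bottom edge (z≈293), so it can only lean on the collar. Now back, then down.

```bash
python3 -m crank '{"slide":[[0.006,0,0],[0.007,0,0],[0.006,0,0],[0,0,0.004],[0,0,0.006],[0,0,0.006],[0,0,0]],"twist":[0,0,0,0,0,0,0]}'
python3 -c "
from h import *
go(*cab(-3,0,67.5),176)
d=viewer.snapshot('scene'); im=d['img']
cv2.imwrite('pics/c13.png',cv2.resize(im[80:300,230:410],None,fx=2.7,fy=2.7,interpolation=cv2.INTER_CUBIC)[:,:,::-1])
d=viewer.snapshot('wrist'); cv2.imwrite('pics/w13.png',d['img'][:,:,::-1])
"
```

```text
time: 12.1
tool_pos: [672.8, -20.0, 84.6]
tcp_rot: [180.0, -0.1, 176.0]
ft_force: [-0.8, 0.8, -1.7]
finger_gap: 20.9
t 12.1 tcp [672.8 -20.   84.6] rot [ 1.8000e+02 -1.3000e-01  1.7604e+02] F [-0.8  0.8 -1.7] gap 20.9
slide now-axes m [0.0016 0.0005 0.0171]
twist rad 0.0006
slide after twist [0.0017 0.0005 0.0171]
```

View pics/c13.png

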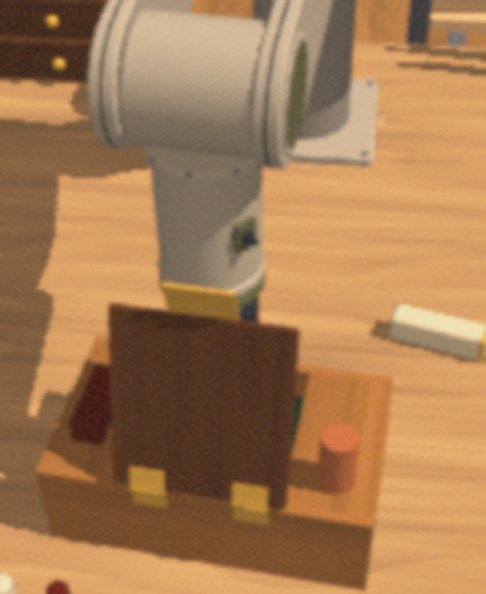

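View pics/w13.png

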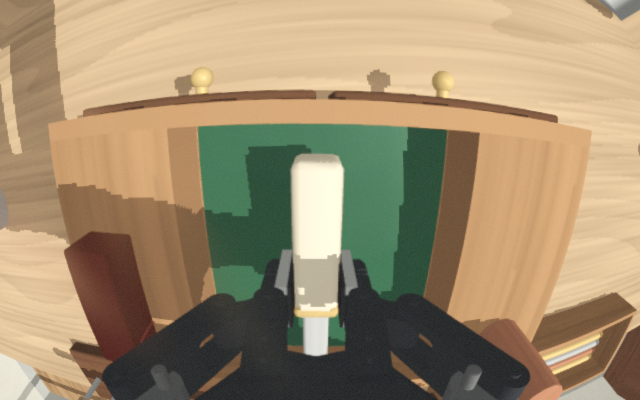

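```bash
python3 -m crank '{"slide":[[0.002,0,0.005],[0,0,0.004],[0,0,0.003],[0,0,0.002],[0,0,0],[0,0,0]],"twist":[0,0,0,0,0,0]}'
python3 -m crank '{"slide":[[0,0,0.0015],[0,0,0],[0,0,0]],"twist":[0,0,0]}'
```

```text
time: 12.8
tool_pos: [671.7, -20.0, 72.3]
tcp_rot: [180.0, -0.0, 176.0]
ft_force: [1.2, -0.7, -1.7]
finger_gap: 20.6
time: 13.1
tool_pos: [671.7, -20.0, 70.9]
tcp_rot: [180.0, 0.0, 176.0]
ft_force: [-0.3, 0.9, -1.9]
finger_gap: 20.8
```

```bash
python3 -m crank '{"slide":[[0,0,0.0015],[0,0,0],[0,0,0]],"twist":[0,0,0]}'
python3 -m crank '{"slide":[[0,0,0.001],[0,0,0],[0,0,0]],"twist":[0,0,0]}'
python3 -m crank '{"slide":[[0,0,0.001],[0,0,0],[0,0,0]],"twist":[0,0,0]}'
```

```text
time: 13.4
tool_pos: [671.6, -20.0, 69.2]
tcp_rot: [180.0, -0.0, 176.0]
ft_force: [0.3, -0.5, -1.3]
finger_gap: 20.9
time: 13.7
tool_pos: [671.6, -20.0, 68.2]
tcp_rot: [-180.0, -0.0, 176.0]
ft_force: [-0.2, 0.3, -1.2]
finger_gap: 20.8
time: 14.0
tool_pos: [671.8, -20.0, 67.7]
tcp_rot: [-180.0, 0.0, 176.0]
ft_force: [-1.7, 0.2, 2.6]
finger_gap: 21.4
```

Floor contact: Fz has gone up by about 4 N at TCP z 67.7, as expected. I'll check the picture and then release.

```bash
python3 -m crank '{"slide":[[0,0,0.0005],[0,0,0],[0,0,0]],"twist":[0,0,0]}'
python3 -c "
from h import *
d=viewer.snapshot('scene'); im=d['img']
cv2.imwrite('pics/c14.png',cv2.resize(im[80:300,230:410],None,fx=2.7,fy=2.7,interpolation=cv2.INTER_CUBIC)[:,:,::-1])
d=viewer.snapshot('wrist'); cv2.imwrite('pics/w14.png',d['img'][:,:,::-1])
"
```

```text
time: 14.3
tool_pos: [671.8, -20.0, 67.6]
tcp_rot: [-180.0, 0.0, 176.0]
ft_force: [-2.5, 1.2, 6.3]
finger_gap: 21.3
```

View pics/c14.png

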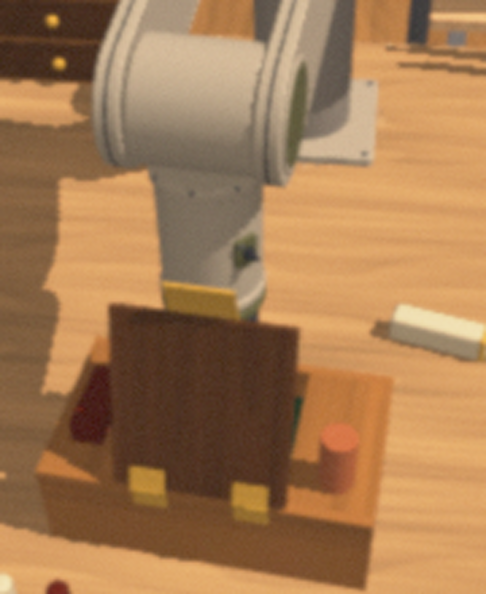

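View pics/w14.png

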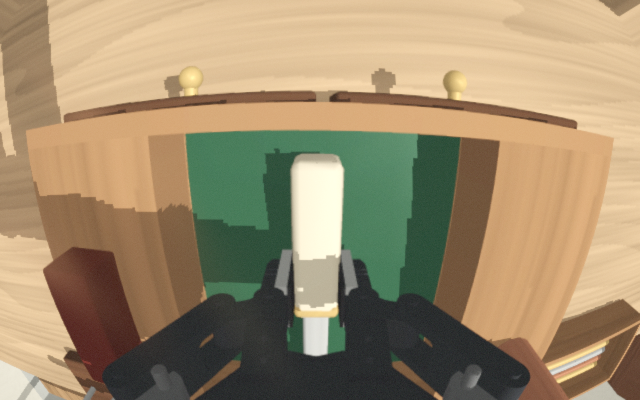

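It's down on the floor with the lid resting on the collar. Releasing.

```bash
python3 -m crank '{"slide":[[0,0,0],[0,0,0],[0,0,0],[0,0,0],[0,0,0]],"twist":[0,0,0,0,0]}' 0.5
python3 -m crank '{"slide":[[0,0,-0.005],[0,0,-0.010],[0,0,-0.012],[0,0,0]],"twist":[0,0,0,0]}'
python3 -c "
from h import *
d=viewer.snapshot('scene'); im=d['img']
cv2.imwrite('pics/c15.png',cv2.resize(im[80:300,230:410],None,fx=2.7,fy=2.7,interpolation=cv2.INTER_CUBIC)[:,:,::-1])
d=viewer.snapshot('wrist'); cv2.imwrite('pics/w15.png',d['img'][:,:,::-1])
"
```

```text
time: 14.9
tool_pos: [671.6, -20.0, 66.6]
tcp_rot: [180.0, -0.0, 176.0]
ft_force: [-0.2, -0.2, 0.3]
finger_gap: 42.9
time: 15.3
tool_pos: [673.7, -20.2, 97.5]
tcp_rot: [-180.0, 0.3, 176.0]
ft_force: [-1.1, 0.3, 1.7]
finger_gap: 42.9
```

View pics/w15.png

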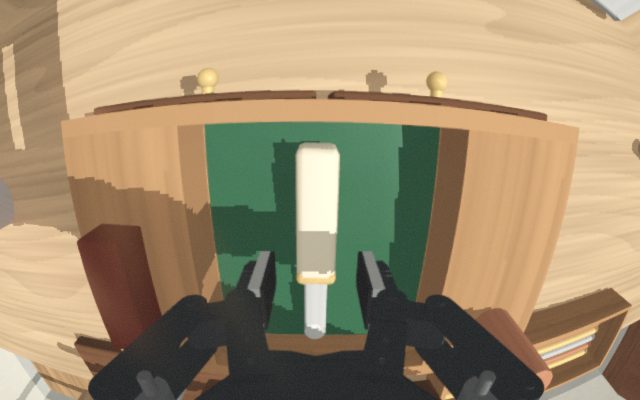

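View pics/c15.png

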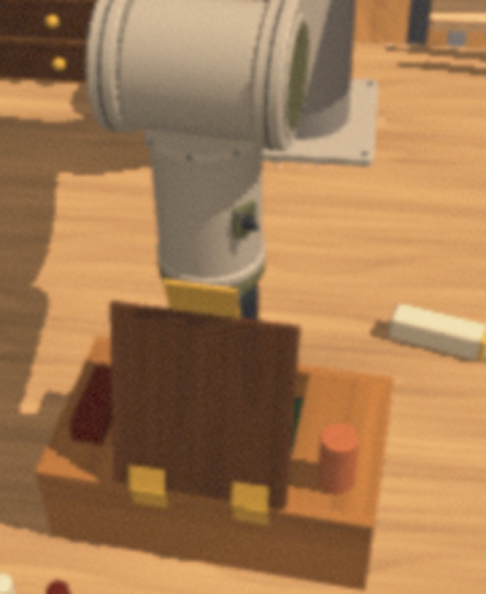

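```bash
python3 -m crank '{"slide":[[0,0,-0.012],[0,0,-0.012],[0.005,0,-0.008],[0.012,0,0],[0.02,0,0],[0.025,0,0],[0.025,0,0],[0.025,0,0]],"twist":[0,0,0,0,0,0,0,0]}'
python3 -c "
from h import *
d=viewer.snapshot('scene'); im=d['img']
cv2.imwrite('pics/c16.png',cv2.resize(im[80:300,230:410],None,fx=2.7,fy=2.7,interpolation=cv2.INTER_CUBIC)[:,:,::-1])
"
```

```text
time: 16.2
tool_pos: [559.1, -12.2, 126.7]
tcp_rot: [-180.0, 0.1, 176.0]
ft_force: [0.3, 1.2, 1.0]
finger_gap: 42.7
```

View pics/c16.png

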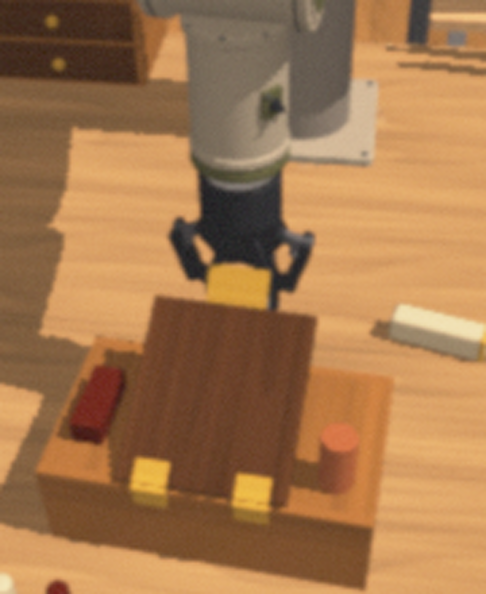

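```bash
python3 -m crank '{"slide":[[0.015,0,0],[0.02,0,0],[0.025,0,0],[0.025,0,0],[0.025,0,0],[0.025,0,0],[0,0,0],[0,0,0]],"twist":[0,0,0,0,0,0,0,0]}'
python3 -m crank '{"slide":[[0,0,-0.02],[0,0,-0.02],[0,0,0],[0,0,0],[0,0,0],[0,0,0],[0,0,0],[0,0,0]],"twist":[0,0,0,0,0,0,0,0]}'
python3 -c "
from h import *
d=viewer.snapshot('scene'); cv2.imwrite('pics/s17.png',d['img'][:,:,::-1])
d=viewer.snapshot('top'); cv2.imwrite('pics/t17.png',d['img'][:,:,::-1])
im=d['img'];cv2.imwrite('pics/c17.png',cv2.resize(im[105:200,260:390],None,fx=5,fy=5,interpolation=cv2.INTER_CUBIC)[:,:,::-1])
go(435,-3,160)
"
```

```text
time: 17.05
tool_pos: [425.9, -3.0, 126.8]
tcp_rot: [-180.0, 0.1, 176.0]
ft_force: [0.3, -0.4, -0.2]
finger_gap: 42.7
time: 17.85
tool_pos: [425.0, -2.9, 165.3]
tcp_rot: [180.0, -0.1, 176.0]
ft_force: [0.0, -0.1, 0.7]
finger_gap: 42.6
t 17.95 tcp [425.1  -2.9 165.6] rot [ 1.8000e+02 -2.0000e-02  1.7604e+02] F [ 0.4 -0.2  0.2] gap 42.5
slide now-axes m [-0.0098  0.0006  0.0056]
```

View pics/s17.png

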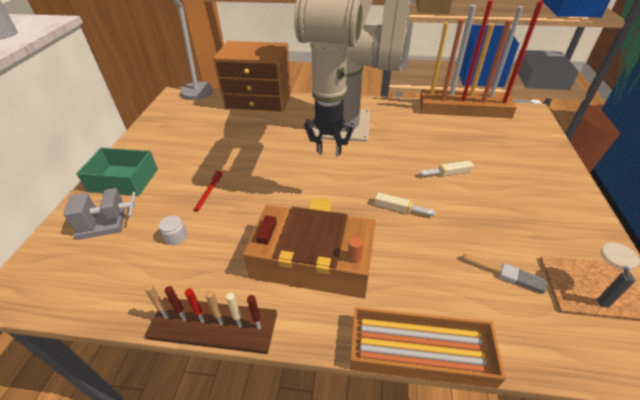

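View pics/c17.png

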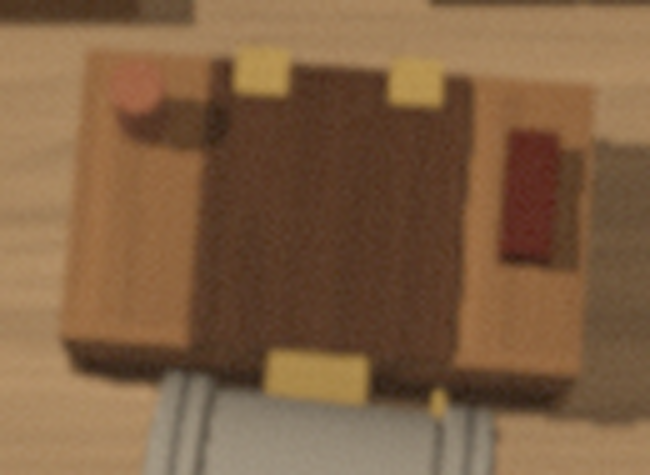

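The lid is shut: the lip sits in the same rows as at the start (crop row 70). The rosewood, copper and whistle are in place, the hand is clear, and the force is near zero. Handing in.

```bash
python3 -m crank '{"slide":[[0,0,0],[0,0,0],[0,0,0],[0,0,0],[0,0,0]],"twist":[0,0,0,0,0]}'
python3 -c "
from bench import hand_in
print(hand_in())"
```

```text
time: 18.45
tool_pos: [425.3, -2.9, 165.8]
tcp_rot: [-180.0, 0.0, 176.0]
ft_force: [-0.1, -0.4, -0.4]
finger_gap: 42.5
the job is handed in; nothing more can be done
None
```

The burnisher is in the green-lined well with the lid shut over it, and I handed the job in at 18.5 s; no verdict is reported.

- **What I did:** I picked the smallest of the three lookalikes and gripped it across the handle. I nosed the lid up by its lip to about 86° with the blade, and lowered the burnisher until it touched the floor (TCP z 67.6, about +8 N). I then let go and backed out.
- **Last checks:**
  - After release, the wrist picture showed the burnisher lying flat and roughly central in the well.
  - The final top and scene pictures showed the lid lip back in its starting place. The rosewood block and copper offcut (both pictures) and the whistle (scene picture) look unmoved.
  - The hand was clear, with under 1 N at the wrist.
- **What went wrong:** On the first descent the lid leaned to about 73° and its lip might have caught under the wrist collar. I raised, pushed it upright again and went down lower before backing off.
- **What I could not see:** Once the lid shut, the burnisher was hidden, so where it finally lies rests on the picture taken just after release.

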